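# Put away the banchan dishes in the flip-top box

## Task

Put the banchan dishes away in the open mint green box: stack the caramel brown dish squarely on the white one that already lies in the box, then the dark brown dish squarely on the caramel one, edges lined up all round and set down gently, not dropped. Then flip the box's lid fully shut over the pile. Leave everything else on the counter where it is.

Things in the scene. Friction and masses are not known exactly. Their poses are not given: they have to be found in the camera images.
- box: mint green plastic storage box, fixed to the counter, open at the top: 200 mm (its x) by 180 mm (its y) outside, 85 mm high, walls and floor 4 mm thick. Origin: centre of its underside; z up. The lid's hinge runs along its +y rim, parallel to its x.
- lid_hinge (a point): middle of the lid's hinge line, on the box's +y rim, 85 mm above the counter; axes as the box's
- lid (a joint): angle of the box's lid: 0 is shut (level on the rim), it grows as the lid swings up and over to the box's +y side; starts at 1.6 to 1.9 (standing open, leaning slightly outward), stop at 2.0. The lid is a 204 mm (along the hinge) by 184 mm plate 5 mm thick, weighing 0.12 kg, its underside in the hinge line's plane. Its hinge is stiff (0.15 N m): it stays wherever it is left and must be pushed all the way down, with 1 to 2 N at its free edge.
- lid_edge (a point): middle of the lid's free edge, 184 mm from the hinge, half-way through the plate; moves with the lid
- white_dish_c (a point): white oblong ceramic banchan dish, 60 mm wide (its x), 124 mm long (its y), 22 mm high (its z), flat underside; rim walls 8 mm thick, 0.2 kg nominal. Point: its centre, half-way up (11 mm above its underside). Same shape as the other two dishes: they do not nest, each rests on the rim of the one beneath, 22 mm higher. It starts lying on the box floor near the middle, loose, its long side roughly along the box's y.
- caramel_dish_c (a point): caramel (light brown) oblong ceramic banchan dish, 60 mm wide (its x), 124 mm long (its y), 22 mm high (its z), flat underside; rim walls 8 mm thick, 0.2 kg nominal. Point: its centre, half-way up (11 mm above its underside). Same shape as the other two dishes: they do not nest, each rests on the rim of the one beneath, 22 mm higher. Starts on the counter outside the box.
- dark_dish_c (a point): dark brown oblong ceramic banchan dish, 60 mm wide (its x), 124 mm long (its y), 22 mm high (its z), flat underside; rim walls 8 mm thick, 0.2 kg nominal. Point: its centre, half-way up (11 mm above its underside). Same shape as the other two dishes: they do not nest, each rests on the rim of the one beneath, 22 mm higher. Starts on the counter outside the box.
- white_dish: the white dish itself (origin under its centre)
- caramel_dish: the caramel dish itself (origin under its centre)
- dark_dish: the dark brown dish itself (origin under its centre)
- bowls: bystander: nest of three stainless steel mixing bowls, 170 mm across, 76 mm high; origin: centre of its underside
- ladle: bystander: steel ladle with black silicone head and grip, about 280 mm long, lying flat; origin under the head
- sauce_bottle: bystander: upright amber sauce bottle with a red cap, 52 mm across, 150 mm high; origin: centre of its underside
- cup: bystander: blue ceramic cup, 64 mm across, 60 mm high, upright; origin: centre of its underside
- jar: bystander: glass jar with a red cap, 76 mm across, 90 mm high; origin: centre of its underside

How it is judged:
On the way, in this order (a step that is already met when the one before it is completed fails the run):
1. the caramel dish rests squarely on the white dish in the box, released (horizontal distance between white_dish_c and box below 0.04 m and z of white_dish_c in the frame of box below 0.022 m and angle between each of white_dish_c, caramel_dish_c's own z axis and vertical below 0.06 rad and horizontal distance between caramel_dish_c and white_dish_c below 0.007 m and z of caramel_dish_c in the frame of white_dish_c between 0.018 and 0.026 m and angle between the y axis of caramel_dish_c and the y axis of white_dish_c, either way round below 0.1 rad and contact force between the fingers and caramel_dish below 0.1 N and linear speed of caramel_dish below 0.02 m/s), for 0.2 s.
2. the dark dish rests squarely on the caramel dish, released (horizontal distance between white_dish_c and box below 0.04 m and z of white_dish_c in the frame of box below 0.022 m and angle between each of white_dish_c, caramel_dish_c, dark_dish_c's own z axis and vertical below 0.06 rad and horizontal distance between caramel_dish_c and white_dish_c below 0.007 m and z of caramel_dish_c in the frame of white_dish_c between 0.018 and 0.026 m and angle between the y axis of caramel_dish_c and the y axis of white_dish_c, either way round below 0.1 rad and horizontal distance between dark_dish_c and caramel_dish_c below 0.007 m and z of dark_dish_c in the frame of caramel_dish_c between 0.018 and 0.026 m and angle between the y axis of dark_dish_c and the y axis of caramel_dish_c, either way round below 0.1 rad and contact force between the fingers and dark_dish below 0.1 N and linear speed of dark_dish below 0.02 m/s), for 0.2 s.
At the end, for the whole second after the job is handed in: White dish on the box floor within 40 mm of its middle, caramel dish on it, dark dish on the caramel one: each centre within 7 mm sideways of the one beneath and 18 to 26 mm above it, long sides parallel within 0.10 rad, every dish level within 0.06 rad, all at rest; lid shut to less than 0.06 rad (horizontal distance between white_dish_c and box below 0.04 m and z of white_dish_c in the frame of box below 0.022 m and angle between each of white_dish_c, caramel_dish_c, dark_dish_c's own z axis and vertical below 0.06 rad and horizontal distance between caramel_dish_c and white_dish_c below 0.007 m and z of caramel_dish_c in the frame of white_dish_c between 0.018 and 0.026 m and angle between the y axis of caramel_dish_c and the y axis of white_dish_c, either way round below 0.1 rad and horizontal distance between dark_dish_c and caramel_dish_c below 0.007 m and z of dark_dish_c in the frame of caramel_dish_c between 0.018 and 0.026 m and angle between the y axis of dark_dish_c and the y axis of caramel_dish_c, either way round below 0.1 rad and linear speed of each of white_dish, caramel_dish, dark_dish below 0.02 m/s and value of joint lid below 0.06 rad); the robot touches nothing.
It fails at once if the bowls, ladle, sauce bottle, cup or jar is shifted by more than 25 mm (distance of any of bowls, ladle, sauce_bottle, cup, jar from where it was at the start of the episode above 0.025 m).
It fails at once if one of these is tipped by more than 0.3 rad (angle between any of bowls, ladle, sauce_bottle, cup, jar's own z axis and vertical above 0.3 rad).
It fails at once if a dish is dropped: it falls free, out of the fingers, faster than 0.45 m/s (a fall of about 10 mm) ((linear speed of caramel_dish above 0.45 m/s and contact force between the fingers and caramel_dish below 0.1 N) or (linear speed of dark_dish above 0.45 m/s and contact force between the fingers and dark_dish below 0.1 N)).
It fails at once if dishes are knocked hard together (over 60 N) (contact force between any of caramel_dish, dark_dish and white_dish above 60 N or contact force between dark_dish and caramel_dish above 60 N).
It also fails if it takes over 70 s, if anything falls off the work surface, if the arm or the gripper's body presses on something with over 40 N, if the wrist force passes 120 N, or if a joint passes its speed limit or range.

## Robot

A 6-joint arm with a two-finger parallel gripper is mounted at the origin on the work surface. World frame = base frame: x ahead of the robot, y to its left, z up, the work surface at z = 0. Lengths are in m, angles in rad, forces in N, time in s.
With the tool pointing down it reaches from about 0.325 to 0.85 m from the base axis. Payload 4.4 kg.
Tool frame: the origin (TCP) lies between the finger pads; the fingertips stand 17 mm ahead of it and the grasp point (between the pads) lies 2 mm behind it; x points along the fingers, z is the direction in which the jaws open and shut, and the axes are right-handed (so a half turn about x gives the same grasp; the last joint's range is limited). The gripper opens to 94 mm and grips with 3 to 60 N. Pads are 16 mm wide; open, the fingers measure 119 mm over their backs; the gripper's body (75 mm by 177 mm) begins 78 mm behind the grasp point.
Start: joints at [-1.409, 0.207, 1.542, -0, 1.393, -0.15], TCP at [0.176, -0.547, 0.222] pointing down, gripper open.
Joint ranges: [-2.73, 2.73], [-0.86, 2.22], [0.23, 2.46], [-1.11, 4.25], [0.08, 2.63], [-2.82, 2.82]. Speed limits (rad/s): [2.79, 2.79, 3.14, 3.14, 3.14, 3.14].

## Interface

Orientations are given as a rotation vector (axis times angle).
In Python, from workcell import manip gives the robot as it stands. The module is installed in compiled form; this text tells all that it offers.
- The arm moves only by the tool carry_out, never from a script. Its argument "rows" is text: rows parted by semicolons, each of 6 numbers parted by spaces: the shift along the tool's x, y, z in mm, then the turn, a rotation vector about the tool's x, y, z in degrees. In form: dx dy dz ax ay az; .... A call has 1 to 20 rows; each row shifts and turns the commanded pose from where the row before left it, along the tool's axes as they then stand; what a row does not reach is not made up. A row lasts 1/8 s, in which the tool goes at most 62.5 mm and 10.7 degrees, less where a joint would pass 70% of its speed; a pose out of reach is approached as far as the arm can. A call is refused whole if a number of a shift passes 62.5 or a number of a turn 10.7, either way. A call with a gripper value outside its range is refused whole. "hand" is the opening, from 0 (shut) to 1 (fully open), set as the call begins (left out, the last holds). The fingers move at their own pace and stop on an object; the grip force is fixed at half the most. Time passes only in rows, so rows that do not move let the fingers close. It gives the time, the measured TCP pose, the force and the opening at its end, in the units of the state.
- manip.get_state(): the state, without advancing time (a new reading comes with each control period).
- manip.capture(name): name is "side" or "top"; returns a dict with "color" (400x640x3 uint8, red, green, blue), "camera_matrix" (3x3 intrinsics, pixels), "position" and "rotation" of the camera in the world. Camera axes: x right, y up, looking along -z (the intrinsics and any distortion apply to the point x, -y, -z); pixel columns grow to the right and rows downward; lengths in m; the calibration is good to about 2 mm. A picture is of the moment at which its call begins. There is no depth.
- manip.hand_in(): hands the job in, once; it reports no verdict.
The state is a dict: "clock": time; "joint_pos": joint angles; "joint_velocities": joint speeds; "joint_efforts": joint torques, N m; "tcp_pos": TCP position; "eef_rot": TCP orientation; "contact_force": force on the tool from outside, world axes, zero at the start; "torque": the same for the moment, N m; "width": finger opening in m.
Only numpy, scipy, OpenCV 4.12 (cv2) and the standard library are available. Lean on these libraries where they do the work, as an engineer would, in place of code of your own. Each camera call takes 0.05 s, during which the arm holds its last target. There are 200 camera calls.

## Working session

There is one attempt and no reset: what is moved stays moved. The work goes in short steps, Python scripts to look and compute and a tool call to move; the robot and the scene stay as the last step left them, time stands still between calls to the robot, and variables do not carry over. Pictures are saved under pics/ and viewed, about 8 in all and at most 12, crops included, and the job is handed in when it is done.

Besides the shell and the picture viewer there is one more tool, called after "Emit:" as name(argument=value, ...) on one line, values as JSON. carry_out: Moves the arm, as the interface text tells. Its arguments: {"type":"object","properties":{"rows":{"type":"string"},"hand":{"type":"number"}},"required":["rows"]}

```bash
mkdir -p pics
cat > h.py <<'E'
import numpy as np, cv2
from workcell import manip
from scipy.spatial.transform import Rotation as R
def snap(n,f):
    c=manip.capture(n); cv2.imwrite(f'pics/{f}.png',c['color'][:,:,::-1]); np.save(f'pics/{f}.npy',{k:c[k] for k in c},allow_pickle=True); return c
def load(f): return np.load(f'pics/{f}.npy',allow_pickle=True).item()
def ray(c,u,v,z):
    K=np.array(c['camera_matrix']); d=np.linalg.inv(K)@[u,v,1]; d=np.array(c['rotation']).reshape(3,3)@(d*[1,-1,-1])
    p=np.array(c['position']); return p+d*(z-p[2])/d[2]
def proj(c,P):
    q=(np.array(P)-c['position'])@np.array(c['rotation']).reshape(3,3)*[1,-1,-1]
    q=q@np.array(c['camera_matrix']).T; return q[...,:2]/q[...,2:]
E
python3 - <<'E'
from h import *
for n in('top','side'):
    c=snap(n,n+'0'); print({k:np.round(v,4).tolist() for k,v in c.items() if k!='color'})
print(manip.get_state())
E
```

```text
{'camera_matrix': [[442.3318, 0.0, 321.8514], [0.0, 442.3318, 197.9961], [0.0, 0.0, 1.0]], 'position': [0.5343, -0.0507, 1.2356], 'rotation': [0.0453, -0.0231, -1.5867]}
{'camera_matrix': [[488.8325, 0.0, 328.5783], [0.0, 488.8325, 193.406], [0.0, 0.0, 1.0]], 'position': [0.016, 0.6746, 1.0941], 'rotation': [0.3149, -0.8955, -2.2895]}
{'clock': 0.1, 'joint_pos': array([-1.40950963e+00,  2.07332318e-01,  1.54275786e+00, -3.74422864e-05,
        1.39351022e+00, -1.50511726e-01]), 'joint_velocities': array([ 0.00062777, -0.00152493, -0.00400148, -0.00165727,  0.0004934 ,
       -0.00063838]), 'joint_efforts': array([-6.14311866e-04, -3.71864355e+01, -2.82293093e+01,  7.00641959e-02,
        3.11664341e-02, -5.95573783e-05]), 'tcp_pos': array([ 0.17625465, -0.54660939,  0.22143354]), 'eef_rot': array([ 0.97786524,  1.34221696, -0.97556616]), 'contact_force': array([-0.21963106, -0.11875509, -0.13648183]), 'torque': array([-0.02181218, -0.02884456,  0.0046043 ]), 'width': 0.09407536354042456}
```

Camera rotations are rotation vectors; fixing helper.

```bash
sed -i "s/np.array(c\['rotation'\]).reshape(3,3)/R.from_rotvec(c['rotation']).as_matrix()/" h.py
python3 - <<'E'
from h import *
print(R.from_rotvec(manip.get_state()['eef_rot']).as_matrix().round(3))
for n in('top0','side0'): cv2.imwrite(f'pics/{n}b.png',cv2.resize(cv2.imread(f'pics/{n}.png'),(800,500),interpolation=cv2.INTER_CUBIC))
E
```

```text
[[-0.     0.952  0.307]
 [ 0.002  0.307 -0.952]
 [-1.     0.    -0.002]]
```

View pics/top0.png

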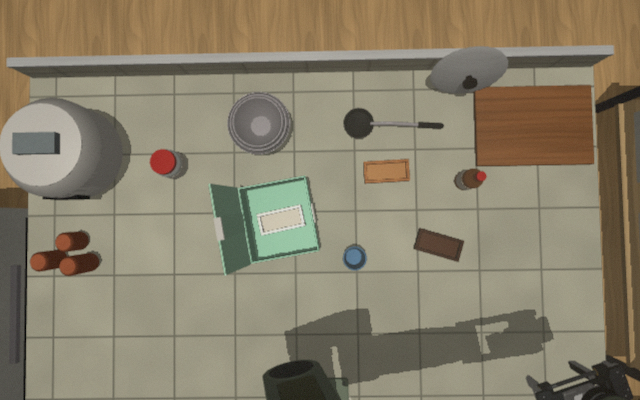

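View pics/side0.png

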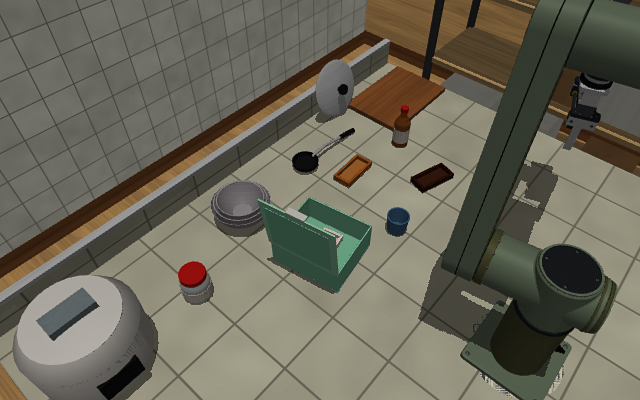

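Run:
```python
from h import *
im=cv2.imread('pics/top0.png')
a=cv2.resize(im[165:285,200:330],None,fx=4,fy=4,interpolation=cv2.INTER_CUBIC)
b=cv2.resize(im[150:190,355:420],None,fx=4,fy=4,interpolation=cv2.INTER_CUBIC)
d=cv2.resize(im[222:267,407:472],None,fx=4,fy=4,interpolation=cv2.INTER_CUBIC)
m=np.zeros((480,790,3),np.uint8); m[:,:520]=a; m[:160,525:785]=b; m[170:350,525:785]=d
cv2.imwrite('pics/c0.png',m)
```

```text
(no output)
```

View pics/c0.png

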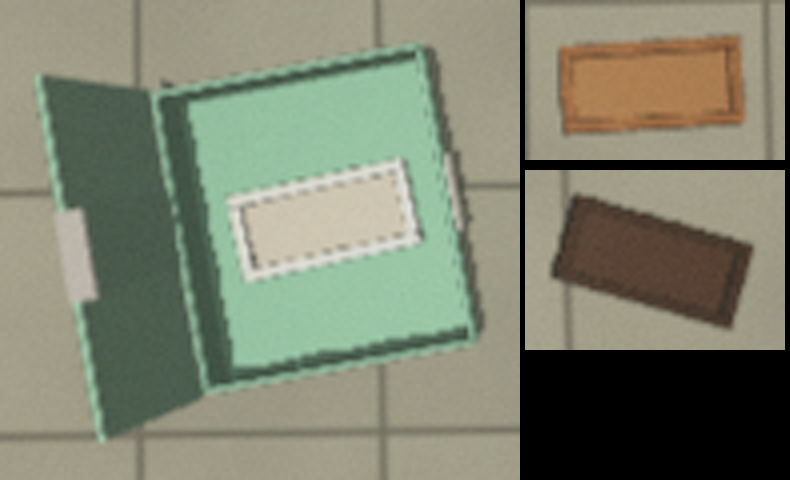

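```bash
cat > fit.py <<'E'
from h import *
from scipy.optimize import least_squares
def fit(c,px,z,wx,wy,name):
    px=np.array(px,float); P=np.array([ray(c,u,v,z)[:2] for u,v in px])
    L=np.array([[-wx,-wy],[-wx,wy],[wx,wy],[wx,-wy]])/2
    best=None
    for L2 in (L,L[::-1]):
      for k in range(4):
        q=np.roll(L2,k,0); f=lambda p:((R.from_euler('z',p[2]).as_matrix()[:2,:2]@q.T).T+p[:2]-P).ravel()
        for y in(0,1.5,3,-1.5):
          r=least_squares(f,[*P.mean(0),y])
          if best is None or r.cost<best.cost-1e-9: best=r
    e=[np.linalg.norm(P[i]-P[i-1]) for i in range(4)]
    print(name,best.x[:2].round(4),'yaw deg',round(np.degrees((best.x[2]+np.pi/2)%np.pi-np.pi/2),1),'sides',np.round(e,4),'rms mm',round(1e3*np.sqrt(2*best.cost/8),1)); return best.x
E
python3 - <<'E'
from fit import *
c=load('top0'); o=np.array
f=lambda L,ox,oy:o(L)/4.+[ox,oy]-.375
fit(c,f([(155,95),(422,46),(476,340),(207,390)],200,165),.085,.2,.18,'box')
fit(c,f([(229,199),(402,160),(423,238),(246,278)],200,165),.026,.06,.124,'white')
fit(c,f([(35,47),(215,37),(219,123),(41,132)],355,150),.022,.06,.124,'caramel')
fit(c,f([(50,25),(226,75),(206,158),(28,106)],407,222),.022,.06,.124,'dark')
for n,u,v in(('cup',354,257),('bottle',481,177),('bowls',260,124)): print(n,ray(c,u,v,.06))
E
```

```text
box [0.5318 0.0792] yaw deg 9.5 sides [0.1949 0.1774 0.1943 0.1774] rms mm 2.1
white [0.5305 0.0789] yaw deg 12.0 sides [0.0553 0.1215 0.0552 0.124 ] rms mm 1.8
caramel [ 0.6591 -0.2128] yaw deg 2.1 sides [0.0588 0.1238 0.0593 0.1221] rms mm 0.6
dark [ 0.4556 -0.3497] yaw deg -16.8 sides [0.0572 0.1238 0.058  0.1253] rms mm 1.0
cup [ 0.42809897 -0.11702102  0.06      ]
bottle [ 0.63430409 -0.45749534  0.06      ]
bowls [0.78713803 0.12837817 0.06      ]
```

```bash
cat > go.py <<'E'
from h import *
import sys
def go(x,y,z,yaw):  # jaw axis at yaw, tool down; prints: turn about tool x, then shift
    s=manip.get_state(); M=R.from_rotvec(s['eef_rot']).as_matrix()
    c,n=np.cos(np.radians(yaw)),np.sin(np.radians(yaw)); X=np.array([0,0,-1.]);Z=np.array([c,n,0])
    T=np.array([X,np.cross(Z,X),Z]).T
    rv=np.degrees(R.from_matrix(M.T@T).as_rotvec()); d=np.array([x,y,z])-s['tcp_pos']
    print('turn',rv.round(2),'shift in end frame mm',(T.T@d*1e3).round(1),'in now frame',(M.T@d*1e3).round(1),'q',s['joint_pos'].round(2))
if __name__=='__main__': go(*map(float,sys.argv[1:]))
E
python3 go.py .659 -.2128 .15 2.1
```

```text
turn [-74.23  -0.09  -0.09] shift in end frame mm [ 71.4 315.9 494.7] in now frame [  71.9  561.9 -169.5] q [-1.41  0.21  1.54 -0.    1.39 -0.15]
```

Emit:
carry_out(rows="0 0 0 -9.3 0 0;0 0 0 -9.3 0 0;0 0 0 -9.3 0 0;0 0 0 -9.3 0 0;0 0 0 -9.3 0 0;0 0 0 -9.3 0 0;0 0 0 -9.3 0 0;0 0 0 -9.1 0 0;0 26.3 41.2 0 0 0;0 26.3 41.2 0 0 0;0 26.3 41.2 0 0 0;0 26.3 41.2 0 0 0;0 26.3 41.2 0 0 0;0 26.3 41.2 0 0 0;7 26.3 41.2 0 0 0;13 26.3 41.2 0 0 0;13 26.3 41.2 0 0 0;13 26.3 41.2 0 0 0;13 26.3 41.2 0 0 0;13 26.3 41.2 0 0 0", hand=1)

```text
clock: 2.6
tcp_pos: [0.6599, -0.2129, 0.1492]
eef_rot: [-0.028, 1.572, 0.029]
contact_force: [-0.3, -0.8, 0.2]
width: 0.094
```

```bash
python3 go.py .6591 -.2128 .020 2.1; python3 -c "
from h import *
snap('top','t1');snap('side','s1')
im=cv2.imread('pics/t1.png')[100:260,300:500]; im2=cv2.imread('pics/s1.png')[80:280,250:500]
a=cv2.resize(im,None,fx=2,fy=2);b=cv2.resize(im2,None,fx=1.6,fy=1.6)
m=np.zeros((320,800,3),np.uint8);m[:,:400]=a;m[:,400:]=b;cv2.imwrite('pics/c1.png',m)"
```

```text
turn [-0.03 -0.07 -0.02] shift in end frame mm [ 1.292e+02  1.000e-01 -8.000e-01] in now frame [ 1.292e+02  1.000e-01 -6.000e-01] q [-0.44  0.51  1.29 -0.    1.34 -0.47]
```

View pics/c1.png

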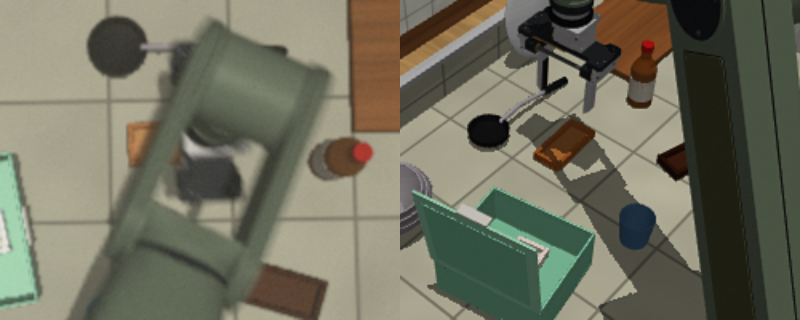

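```bash
python3 -c "
from h import *
c=load('s1')
P=np.array([[.66,-.213,.132],[.66+.052,-.213,.132],[.66-.052,-.213,.132],[.6591,-.2128,.022]])
p=proj(c,P);print(p.round(1),((p-[250,80])*1.6+[400,0]).round())"
```

```text
[[354.4 140.7]
 [340.9 133.1]
 [368.3 148.5]
 [352.8 167.4]] [[567.  97.]
 [545.  85.]
 [589. 110.]
 [564. 140.]]
```

Emit:
carry_out(rows="30 0 -0.7 0 0 0;30 0 0 0 0 0;30 0 0 0 0 0;20 0 0 0 0 0;12 0 0 0 0 0;7 0 0 0 0 0;0 0 0 0 0 0;0 0 0 0 0 0")

```text
clock: 3.7
tcp_pos: [0.6593, -0.2145, 0.0227]
eef_rot: [-0.029, 1.569, 0.028]
contact_force: [0.4, -0.4, 0.6]
width: 0.094
```

Emit:
carry_out(rows="0 0 0 0 0 0;0 0 0 0 0 0;0 0 0 0 0 0;0 0 0 0 0 0;0 0 0 0 0 0;0 0 0 0 0 0;0 0 0 0 0 0;0 0 0 0 0 0", hand=0)

```text
clock: 4.7
tcp_pos: [0.6586, -0.2141, 0.0216]
eef_rot: [-0.028, 1.57, 0.028]
contact_force: [0.2, -0.4, 1.4]
width: 0.0595
```

Emit:
carry_out(rows="-10 0 0 0 0 0;-30 0 0 0 0 0;-40 0 0 0 0 0;-40 0 0 0 0 0;-20 0 0 0 0 0;0 0 0 0 0 0")

```text
clock: 5.45
tcp_pos: [0.6593, -0.2146, 0.1634]
eef_rot: [-0.03, 1.567, 0.027]
contact_force: [-0.5, 0.1, -1.5]
width: 0.0596
```

```bash
python3 go.py .5308 .0776 .16 12; python3 -c "
from h import *
print(manip.get_state())"
```

```text
turn [-9.93  0.17  0.11] shift in end frame mm [  3.4 312.5 -65. ] in now frame [   2.5  296.6 -117.9] q [-0.44  0.5   1.28 -0.    1.36 -0.48]
{'clock': 5.45, 'joint_pos': array([-4.39248669e-01,  4.97299842e-01,  1.27961778e+00, -6.75902054e-05,
        1.36117446e+00, -4.75300662e-01]), 'joint_velocities': array([-0.00112472,  0.04068653,  0.04989396,  0.00087952, -0.00854957,
        0.00150863]), 'joint_efforts': array([ 6.08305167e-02, -5.05762732e+01, -2.90890718e+01,  6.53230841e-02,
        1.39663783e-01, -6.27588233e-04]), 'tcp_pos': array([ 0.65930328, -0.21456484,  0.16339595]), 'eef_rot': array([-0.02957375,  1.56749855,  0.0270538 ]), 'contact_force': array([-0.52997112,  0.10356813, -1.49777975]), 'torque': array([-0.05210787, -0.02773608, -0.00860682]), 'width': 0.05960902056314178}
```

Emit:
carry_out(rows="0 0 0 -5 0 0;0 0 0 -5 0 0;0 20 -4.2 0 0 0;0 26 -5.4 0 0 0;0 26 -5.4 0 0 0;0 26 -5.4 0 0 0;0 26 -5.4 0 0 0;0 26 -5.4 0 0 0;0 26 -5.4 0 0 0;0 26 -5.4 0 0 0;0 26 -5.4 0 0 0;0 26 -5.4 0 0 0;0 26 -5.4 0 0 0;3 20 -4.2 0 0 0;0 12.5 -2.6 0 0 0;0 0 0 0 0 0;0 0 0 0 0 0")

```text
clock: 7.58
tcp_pos: [0.5299, 0.0774, 0.1586]
eef_rot: [-0.165, 1.564, 0.165]
contact_force: [0.1, -0.2, -0.6]
width: 0.0597
```

```bash
python3 go.py .5308 .0776 .0476 12; python3 -c "
from h import *
snap('top','t2');snap('side','s2')
a=cv2.resize(cv2.imread('pics/t2.png')[140:300,190:350],None,fx=2.5,fy=2.5);b=cv2.resize(cv2.imread('pics/s2.png')[140:300,240:400],None,fx=2.5,fy=2.5)
cv2.imwrite('pics/c2.png',np.hstack([a,b]))"
```

```text
turn [0.04 0.03 0.03] shift in end frame mm [111.   -0.    0.9] in now frame [1.11e+02 1.00e-01 8.00e-01] q [-0.02  0.19  1.71 -0.    1.25 -0.23]
```

View pics/c2.png

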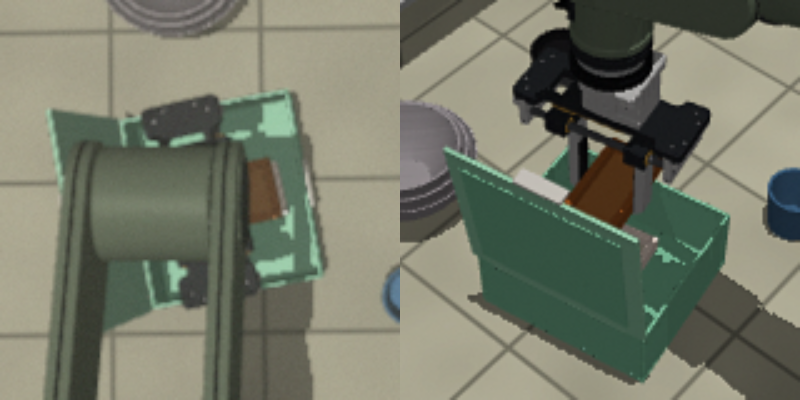

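```bash
python3 -c "
from h import *
c=load('t2')
for z in(.25,.27):print('lid',ray(c,224.6,274.6,z),ray(c,209.6,183.4,z))
for z in(.3,.35,.4,.45):print('arm',ray(c,190+76/2.5,140+170/2.5,z),ray(c,190+47/2.5,140+398/2.5,z))
c=load('s2')
print(proj(c,[[.53,.077,.158]]))
"
```

```text
lid [0.41056036 0.18150751 0.25      ] [0.61415836 0.2139591  0.25      ]
lid [0.41307202 0.17679498 0.27      ] [0.61253838 0.20858802 0.27      ]
arm [0.55738447 0.17778098 0.3       ] [0.36588078 0.20340236 0.3       ]
arm [0.55615231 0.16556916 0.35      ] [0.37488337 0.18982123 0.35      ]
arm [0.55492016 0.15335734 0.4       ] [0.38388595 0.1762401  0.4       ]
arm [0.553688   0.14114552 0.45      ] [0.39288853 0.16265896 0.45      ]
[[323.30647803 213.52771627]]
```

Emit:
carry_out(rows="20 0 0.9 0 0 0;30 0 0 0 0 0;25 0 0 0 0 0;15 0 0 0 0 0;8 0 0 0 0 0;4 0 0 0 0 0;0 0 0 0 0 0;0 0 0 0 0 0;0 0 0 0 0 0")

```text
clock: 8.8
tcp_pos: [0.5309, 0.0781, 0.0571]
eef_rot: [-0.166, 1.563, 0.165]
contact_force: [-0.0, -0.3, -1.8]
width: 0.0598
```

Emit:
carry_out(rows="1.5 0 0 0 0 0;1.5 0 0 0 0 0;0.5 0 0 0 0 0;0 0 0 0 0 0;0 0 0 0 0 0")

```text
clock: 9.43
tcp_pos: [0.5304, 0.0781, 0.0529]
eef_rot: [-0.165, 1.564, 0.165]
contact_force: [-0.4, 0.2, -1.4]
width: 0.0596
```

Emit:
carry_out(rows="1 0 0 0 0 0;1 0 0 0 0 0;1 0 0 0 0 0;0.5 0 0 0 0 0;0 0 0 0 0 0;0 0 0 0 0 0")

```text
clock: 10.18
tcp_pos: [0.5304, 0.0781, 0.0495]
eef_rot: [-0.165, 1.564, 0.165]
contact_force: [0.1, 0.7, -1.3]
width: 0.0596
```

Emit:
carry_out(rows="0.7 0 0 0 0 0;0.7 0 0 0 0 0;0 0 0 0 0 0;0 0 0 0 0 0")

```text
clock: 10.68
tcp_pos: [0.5304, 0.0781, 0.048]
eef_rot: [-0.165, 1.564, 0.165]
contact_force: [-0.2, 0.6, -2.8]
width: 0.0597
```

Emit:
carry_out(rows="0.5 0 0 0 0 0;0.5 0 0 0 0 0;0 0 0 0 0 0;0 0 0 0 0 0")

```text
clock: 11.18
tcp_pos: [0.5305, 0.0781, 0.0475]
eef_rot: [-0.165, 1.564, 0.165]
contact_force: [-2.9, 0.0, 4.8]
width: 0.0593
```

Emit:
carry_out(rows="0 0 0 0 0 0;0 0 0 0 0 0;0 0 0 0 0 0;0 0 0 0 0 0;0 0 0 0 0 0;0 0 0 0 0 0", hand=1)

```text
clock: 11.92
tcp_pos: [0.5304, 0.0781, 0.047]
eef_rot: [-0.165, 1.564, 0.165]
contact_force: [-0.6, -0.3, 0.0]
width: 0.0942
```

Emit:
carry_out(rows="-10 0 0 0 0 0;-30 0 0 0 0 0;-40 0 0 0 0 0;-30 0 0 0 0 0;0 0 0 0 0 0")

```text
clock: 12.55
tcp_pos: [0.533, 0.0781, 0.1607]
eef_rot: [-0.166, 1.557, 0.164]
contact_force: [1.2, -0.9, 0.2]
width: 0.0939
```

```bash
python3 go.py .4556 -.3497 .16 -16.8
```

```text
turn [ 2.887e+01  4.500e-01 -1.000e-02] shift in end frame mm [   0.7 -431.9   49.5] in now frame [ 2.000e-01 -4.022e+02 -1.651e+02] q [-0.02  0.18  1.7   0.    1.25 -0.23]
```

Emit:
carry_out(rows="0 0 0 9.6 0 0;0 0 0 9.6 0 0;0 0 0 9.6 0 0;0 -22 2.5 0 0 0;0 -36 4.1 0 0 0;0 -36 4.1 0 0 0;0 -36 4.1 0 0 0;0 -36 4.1 0 0 0;0 -36 4.1 0 0 0;0 -36 4.1 0 0 0;0 -36 4.1 0 0 0;0 -36 4.1 0 0 0;0 -36 4.1 0 0 0;0 -36 4.1 0 0 0;0 -36 4.1 0 0 0;0 -14 1.6 0 0 0;0 0 0 0 0 0;0 0 0 0 0 0")

```text
clock: 14.8
tcp_pos: [0.4531, -0.3483, 0.1565]
eef_rot: [0.23, 1.56, -0.228]
contact_force: [-0.6, 0.4, 0.2]
width: 0.0939
```

```bash
python3 go.py .4556 -.3497 .020 -16.8; python3 -c "
from h import *
snap('top','t3');snap('side','s3')
t=cv2.imread('pics/t3.png')
a=cv2.resize(t[170:270,235:325],None,fx=4.4,fy=4.4,interpolation=cv2.INTER_CUBIC);b=cv2.resize(cv2.imread('pics/s3.png')[150:300,250:380],(381,440),interpolation=cv2.INTER_CUBIC)
print(a.shape)
cv2.imwrite('pics/c3.png',np.hstack([a,b]))"
```

```text
turn [ 0.12 -0.06 -0.07] shift in end frame mm [136.5  -0.6   2.8] in now frame [136.5  -0.8   2.9] q [-0.81  0.26  1.62  0.    1.26 -0.52]
(440, 396, 3)
```

View pics/c3.png

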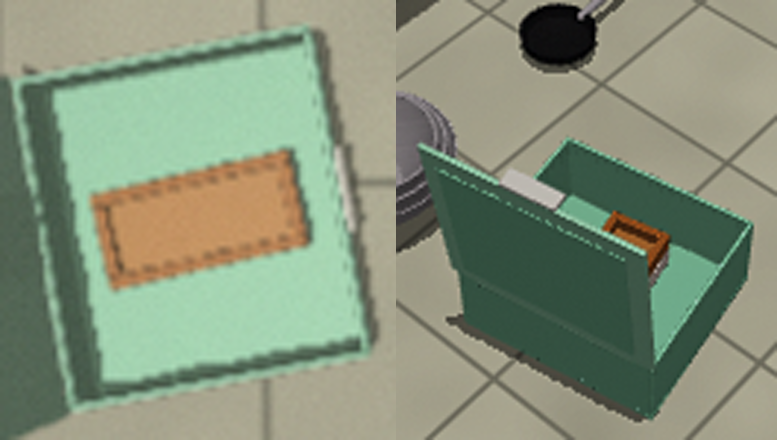

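```bash
python3 - <<'E'
from fit import *
c=load('t3')
fit(c,np.array([(91,195),(293,149),(310,243),(114,290)])/4.4+[235,170]-.375,.048,.06,.124,'caramel')
E
python3 go.py .4556 -.3497 .020 -16.8
```

```text
caramel [0.5302 0.0775] yaw deg 12.1 sides [0.0597 0.1266 0.0583 0.1229] rms mm 0.9
turn [ 0.15 -0.03 -0.04] shift in end frame mm [136.9  -0.6   2.5] in now frame [136.9  -0.7   2.6] q [-0.81  0.26  1.62  0.    1.26 -0.52]
```

Emit:
carry_out(rows="30 -0.6 2.8 0 0 0;30 0 0 0 0 0;30 0 0 0 0 0;22 0 0 0 0 0;14 0 0 0 0 0;9 0 0 0 0 0;0 0 0 0 0 0;0 0 0 0 0 0;0 0 0 0 0 0")

```text
clock: 16.02
tcp_pos: [0.4562, -0.3518, 0.023]
eef_rot: [0.228, 1.557, -0.23]
contact_force: [-0.9, 0.4, -0.4]
width: 0.0943
```

Emit:
carry_out(rows="0 0 0 0 0 0;0 0 0 0 0 0;0 0 0 0 0 0;0 0 0 0 0 0;0 0 0 0 0 0;0 0 0 0 0 0;0 0 0 0 0 0;0 0 0 0 0 0", hand=0)

```text
clock: 17.02
tcp_pos: [0.4554, -0.3511, 0.022]
eef_rot: [0.229, 1.559, -0.229]
contact_force: [-0.6, -0.2, 0.5]
width: 0.0596
```

Emit:
carry_out(rows="-10 0 0 0 0 0;-30 0 0 0 0 0;-40 0 0 0 0 0;-40 0 0 0 0 0;-30 0 0 0 0 0;-10 0 0 0 0 0;0 0 0 0 0 0;0 0 0 0 0 0")

```text
clock: 18.02
tcp_pos: [0.4547, -0.3502, 0.18]
eef_rot: [0.231, 1.561, -0.228]
contact_force: [0.7, 1.3, -2.7]
width: 0.0595
```

```bash
python3 go.py .5305 .077 .17 12
```

```text
turn [-28.73  -0.15  -0.15] shift in end frame mm [ 10.  402.1 163. ] in now frame [ 11.  430.9 -50.4] q [-0.81  0.24  1.59  0.    1.31 -0.51]
```

Emit:
carry_out(rows="0 0 0 -9.6 0 0;0 0 0 -9.6 0 0;0 0 0 -9.6 0 0;0 20 8.1 0 0 0;0 31 12.6 0 0 0;0 31 12.6 0 0 0;0 31 12.6 0 0 0;0 31 12.6 0 0 0;0 31 12.6 0 0 0;0 31 12.6 0 0 0;0 31 12.6 0 0 0;0 31 12.6 0 0 0;0 31 12.6 0 0 0;0 31 12.6 0 0 0;0 31 12.6 0 0 0;0 25 10.1 0 0 0;0 16 6.2 0 0 0;0 0 0 0 0 0;0 0 0 0 0 0;0 0 0 0 0 0")

```text
clock: 20.52
tcp_pos: [0.5309, 0.0752, 0.182]
eef_rot: [-0.164, 1.565, 0.164]
contact_force: [-0.1, -0.4, -2.4]
width: 0.0597
```

```bash
python3 go.py .5305 .077 .07 12
```

```text
turn [-0.03 -0.02  0.01] shift in end frame mm [112.    1.9   0. ] in now frame [1.12e+02 1.90e+00 1.00e-01] q [-0.02  0.16  1.68 -0.    1.3  -0.23]
```

Emit:
carry_out(rows="20 1.9 0 0 0 0;30 0 0 0 0 0;25 0 0 0 0 0;15 0 0 0 0 0;9 0 0 0 0 0;4 0 0 0 0 0;0 0 0 0 0 0;0 0 0 0 0 0;0 0 0 0 0 0")

```text
clock: 21.65
tcp_pos: [0.5311, 0.0779, 0.0797]
eef_rot: [-0.165, 1.563, 0.165]
contact_force: [0.4, 0.4, -3.0]
width: 0.0598
```

Emit:
carry_out(rows="1.5 -0.8 -0.3 0 0 0;1.5 0 0 0 0 0;1.5 0 0 0 0 0;1 0 0 0 0 0;1 0 0 0 0 0;0.5 0 0 0 0 0;0 0 0 0 0 0;0 0 0 0 0 0;0 0 0 0 0 0")

```text
clock: 22.78
tcp_pos: [0.5305, 0.0771, 0.0721]
eef_rot: [-0.165, 1.564, 0.165]
contact_force: [-0.4, 0.1, -1.8]
width: 0.0599
```

Emit:
carry_out(rows="0.7 0 0 0 0 0;0.7 0 0 0 0 0;0.5 0 0 0 0 0;0 0 0 0 0 0;0 0 0 0 0 0")

```text
clock: 23.4
tcp_pos: [0.5305, 0.0771, 0.0702]
eef_rot: [-0.165, 1.564, 0.165]
contact_force: [-0.3, 0.0, -2.4]
width: 0.0597
```

Emit:
carry_out(rows="0.4 0 0 0 0 0;0.4 0 0 0 0 0;0 0 0 0 0 0;0 0 0 0 0 0")

```text
clock: 23.9
tcp_pos: [0.5306, 0.0771, 0.07]
eef_rot: [-0.165, 1.564, 0.165]
contact_force: [-1.5, -0.1, 5.6]
width: 0.0599
```

Emit:
carry_out(rows="0 0 0 0 0 0;0 0 0 0 0 0;0 0 0 0 0 0;0 0 0 0 0 0;0 0 0 0 0 0;0 0 0 0 0 0", hand=1)

```text
clock: 24.65
tcp_pos: [0.5305, 0.0771, 0.0693]
eef_rot: [-0.165, 1.564, 0.165]
contact_force: [0.7, 0.6, -0.5]
width: 0.094
```

Emit:
carry_out(rows="-10 0 0 0 0 0;-30 0 0 0 0 0;-40 0 0 0 0 0;-40 0 0 0 0 0;-40 0 0 0 0 0;-40 0 0 0 0 0;-40 0 0 0 0 0;-40 0 0 2.5 0 0;0 0 0 0 0 0;0 0 0 0 0 0")

```text
clock: 25.9
tcp_pos: [0.53, 0.077, 0.3488]
eef_rot: [-0.131, 1.568, 0.131]
contact_force: [0.2, -0.7, -0.4]
width: 0.0939
```

Run:
```python
from go import *
b=np.array([.5318,.0792]); a=np.radians(9.5); ey=np.array([-np.sin(a),np.cos(a)])
P=lambda y,z:(*(b+ey*y),z)
st=P(.165,.38); print(st); go(*st,9.5); go(*P(.165,.25),9.5)
prev=None
for th in np.linspace(1.6,0,17):
    y=.09-.15*np.cos(th)+.005*np.sin(th)+.008; z=.085+.15*np.sin(th)+.005*np.cos(th)+.017
    print(round(th,2),'y,z mm',round(y*1e3,1),round(z*1e3,1),'step dx,dy',None if prev is None else (round((prev[1]-z)*1e3,1),round((y-prev[0])*1e3,1))); prev=(y,z)
snap('top','t4')
```

```text
(np.float64(0.5045671450329883), np.float64(0.24193712425364322), 0.38)
turn [ 0.08 -0.04 -0.01] shift in end frame mm [-31.2 166.8   2.1] in now frame [-31.2 166.8   2.4] q [-0.02  0.05  1.46 -0.    1.63 -0.18]
turn [ 0.08 -0.04 -0.01] shift in end frame mm [ 98.8 166.8   2.1] in now frame [ 98.8 166.8   2.5] q [-0.02  0.05  1.46 -0.    1.63 -0.18]
1.6 y,z mm 107.4 251.8 step dx,dy None
1.5 y,z mm 92.4 252.0 step dx,dy (np.float64(-0.2), np.float64(-15.0))
1.4 y,z mm 77.4 250.7 step dx,dy (np.float64(1.3), np.float64(-14.9))
1.3 y,z mm 62.7 247.9 step dx,dy (np.float64(2.8), np.float64(-14.7))
1.2 y,z mm 48.3 243.6 step dx,dy (np.float64(4.3), np.float64(-14.4))
1.1 y,z mm 34.4 237.9 step dx,dy (np.float64(5.7), np.float64(-13.9))
1.0 y,z mm 21.2 230.9 step dx,dy (np.float64(7.0), np.float64(-13.3))
0.9 y,z mm 8.7 222.6 step dx,dy (np.float64(8.3), np.float64(-12.5))
0.8 y,z mm -2.9 213.1 step dx,dy (np.float64(9.5), np.float64(-11.6))
0.7 y,z mm -13.5 202.5 step dx,dy (np.float64(10.6), np.float64(-10.6))
0.6 y,z mm -23.0 190.8 step dx,dy (np.float64(11.6), np.float64(-9.5))
0.5 y,z mm -31.2 178.3 step dx,dy (np.float64(12.5), np.float64(-8.3))
0.4 y,z mm -38.2 165.0 step dx,dy (np.float64(13.3), np.float64(-7.0))
0.3 y,z mm -43.8 151.1 step dx,dy (np.float64(13.9), np.float64(-5.6))
0.2 y,z mm -48.0 136.7 step dx,dy (np.float64(14.4), np.float64(-4.2))
0.1 y,z mm -50.8 122.0 step dx,dy (np.float64(14.8), np.float64(-2.7))
0.0 y,z mm -52.0 107.0 step dx,dy (np.float64(15.0), np.float64(-1.2))
```

Emit:
carry_out(rows="-31 0 0 0 0 0;0 20 0 0 0 0;0 35 0 0 0 0;0 35 0 0 0 0;0 35 0 0 0 0;0 27 0 0 0 0;0 15 2 0 0 0;0 0 0 0 0 0;30 0 0 0 0 0;35 0 0 0 0 0;35 0 0 0 0 0;20 0 0 0 0 0;10 0 0 0 0 0;0 0 0 0 0 0;0 0 0 0 0 0", hand=0)

```text
clock: 27.82
tcp_pos: [0.5055, 0.242, 0.2516]
eef_rot: [-0.13, 1.565, 0.131]
contact_force: [0.4, -0.3, 0.2]
width: 0.0006
```

Run:
```python
from h import *
s=manip.get_state(); print(s['tcp_pos'],s['width'],s['contact_force'].round(1))
snap('top','t5');snap('side','s5')
a=cv2.resize(cv2.imread('pics/t5.png')[150:300,190:340],None,fx=8/3,fy=8/3,interpolation=cv2.INTER_CUBIC);b=cv2.resize(cv2.imread('pics/s5.png')[110:310,210:410],None,fx=2,fy=2)
cv2.imwrite('pics/c5.png',np.hstack([a,b]))
```

```text
[0.50552833 0.2420415  0.25161451] 0.0006196497879177336 [ 0.4 -0.3  0.2]
```

View pics/c5.png

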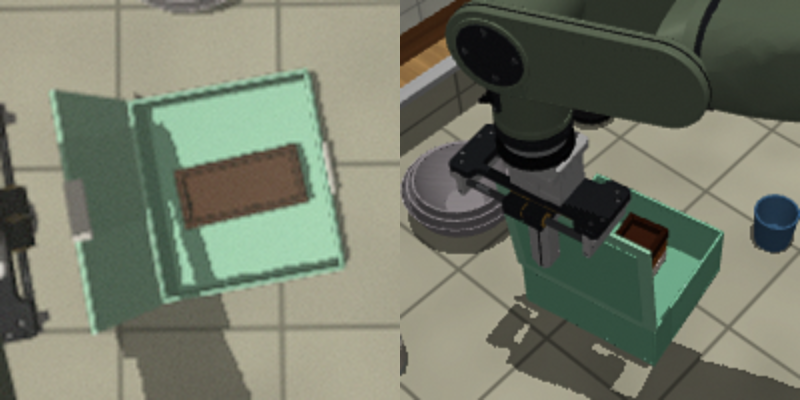

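Run:
```python
from fit import *
c=load('t5')
fit(c,np.array([(177,174),(298,144),(311,198),(187,228)])*3/8+[190,150]-.3,.07,.06,.124,'dark')
```

```text
dark [0.5303 0.0741] yaw deg 12.6 sides [0.0543 0.1234 0.0549 0.126 ] rms mm 2.1
```

Emit:
carry_out(rows="0 -14 0 0 0 0;0 -14 0 0 0 0;0 -15 0 0 0 0;0 -15 0 0 0 0;0 -15 0 0 0 0;1.3 -15 0 0 0 0;2.8 -14.7 0 0 0 0;4.3 -14.4 0 0 0 0;5.7 -13.9 0 0 0 0;7 -13.3 0 0 0 0")

```text
clock: 29.18
tcp_pos: [0.5288, 0.0988, 0.2288]
eef_rot: [-0.131, 1.567, 0.131]
contact_force: [-0.5, 0.7, -1.0]
width: 0.0003
```

Run:
```python
from h import *
snap('top','t6');snap('side','s6')
a=cv2.resize(cv2.imread('pics/s5.png')[205:255,305:355],None,fx=8,fy=8,interpolation=cv2.INTER_CUBIC)
b=cv2.resize(cv2.imread('pics/s6.png')[110:310,210:410],None,fx=2,fy=2)
cv2.imwrite('pics/c6.png',np.hstack([a,b]))
```

```text
(no output)
```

View pics/c6.png

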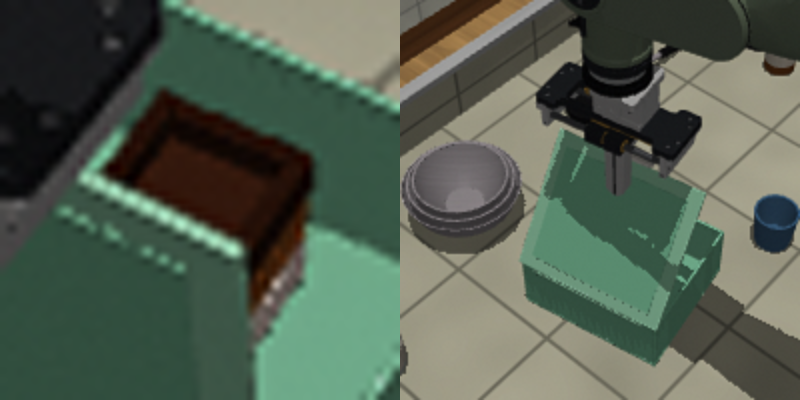

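Emit:
carry_out(rows="8.3 -12.5 0 0 0 0;9.5 -11.6 0 0 0 0;10.6 -10.6 0 0 0 0;11.6 -9.5 0 0 0 0;12.5 -8.3 0 0 0 0;13.3 -7 0 0 0 0;13.9 -5.6 0 0 0 0;10 -3 0 0 0 0;10 -2 0 0 0 0;8 -1 0 0 0 0;0 0 0 0 0 0;0 0 0 0 0 0")

```text
clock: 30.78
tcp_pos: [0.5408, 0.0298, 0.1219]
eef_rot: [-0.131, 1.566, 0.131]
contact_force: [0.5, -0.3, 0.6]
width: 0.0003
```

Emit:
carry_out(rows="4 0 0 0 0 0;4 0 0 0 0 0;3 0 0 0 0 0;2 0 0 0 0 0;1 0 0 0 0 0;0 0 0 0 0 0;0 0 0 0 0 0")

```text
clock: 31.65
tcp_pos: [0.5405, 0.0297, 0.1076]
eef_rot: [-0.131, 1.567, 0.131]
contact_force: [-0.7, -0.5, 0.1]
width: 0.0003
```

Emit:
carry_out(rows="0.7 0 0 0 0 0;0.7 0 0 0 0 0;0.5 0 0 0 0 0;0 0 0 0 0 0;0 0 0 0 0 0")

```text
clock: 32.28
tcp_pos: [0.5406, 0.0297, 0.1071]
eef_rot: [-0.131, 1.567, 0.131]
contact_force: [-3.2, -0.3, 8.0]
width: 0.0006
```

Emit:
carry_out(rows="-10 0 0 0 0 0;-30 0 0 0 0 0;-40 0 0 0 0 0;-50 0 0 0 0 0;0 -40 0 0 0 0;0 -50 0 0 0 0;0 -50 0 0 0 0;0 -50 0 0 0 0;0 -50 0 0 0 0;0 -40 0 0 0 0;0 0 0 0 0 0;0 0 0 0 0 0;0 0 0 0 0 0")

```text
clock: 33.9
tcp_pos: [0.587, -0.2451, 0.2357]
eef_rot: [-0.132, 1.567, 0.133]
contact_force: [-0.6, -0.4, 0.3]
width: 0.0002
```

Run:
```python
from h import *
s=manip.get_state(); print(s['clock'],s['tcp_pos'],s['contact_force'].round(1))
snap('top','t7');snap('side','s7')
a=cv2.resize(cv2.imread('pics/t7.png')[80:300,140:360],(400,400),interpolation=cv2.INTER_CUBIC);b=cv2.resize(cv2.imread('pics/s7.png')[110:310,210:410],None,fx=2,fy=2)
cv2.imwrite('pics/c7.png',np.hstack([a,b]))
```

```text
33.9 [ 0.58700704 -0.2450732   0.23574724] [-0.6 -0.4  0.3]
```

View pics/c7.png

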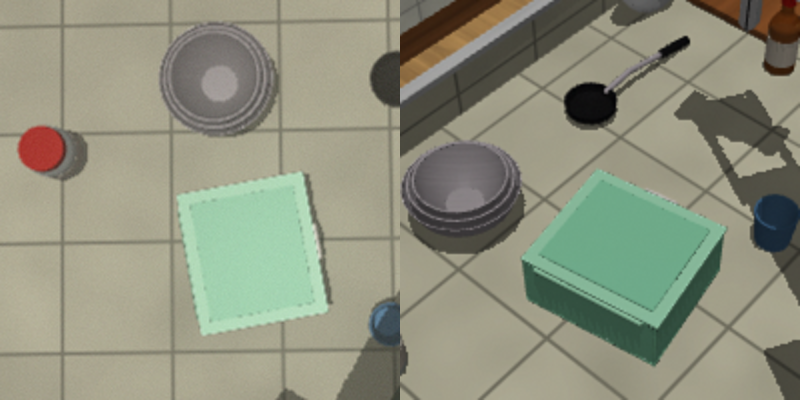

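The lid lies flat on the rim, the bystanders look unmoved and the arm is clear. Handing in.

```bash
python3 -c "
from h import *
print(manip.hand_in())"
```

```text
the job is handed in; nothing more can be done
None
```

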